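# Rake beech offcuts level in the drying bed

### The job

Take the hand rake by its handle and rake the heaped beech offcuts out along the drying bed into one even layer: none lying on another, and at least two in each third of the bed's length. Do it with the rake alone, drawing its tines along in light, steady touch with the sprung floor from behind the heap and on well past the middle of the bed, never bearing down hard (stay under 12 N), keep all the offcuts in the bed, leave the other things on the bench alone, and finally stand the rake upright on the bench again.

Things in the scene. Friction and masses are not known exactly. Their poses are not given: they have to be found in the camera images.
- bed: Drying bed fixed to the bench: open oblong wooden tray, outside 204 mm (own x) by 394 mm (own y), 60 mm high, walls 12 mm, inside 180 x 370 mm. Origin: centre of its underside, on the bench; z up, y along its length. The offcuts start heaped near its -y end. Its thirds meet at y = -62 and +62 mm
- bed_floor (a point): Fixed point 30 mm above the bed's origin: the floor's nominal height. The cork-lined floor floats on springs, sinking 1 mm per 7 N. Under the heap it is level, 27 to 33 mm above the bench; from a fold across it at own y = -47 mm to the +y wall it rises or falls by up to 36 mrad (8 mm at the wall). Both differ each time and no reading shows them: feel for it
- bed_strip (a point): Point above the middle of the free strip, about 55 mm long in the bed's y and as wide as the bed, between the -y wall and the heap (the heap reaches from y = -125 to -48 mm and is about 140 mm wide); 30 mm above the bench. Here the rake fits down behind the heap
- rake: Hand rake standing on its tines on the bench, 140 mm high, 0.24 kg. Steel head bar 48 mm (own x) by 36 mm (own y), 45 to 59 mm above the tips; under it five steel tines of 8 mm, round-tipped: three at y = +13 mm (x = -18, 0, 18), two at y = -13 mm (x = -9, 9). Origin: at the tine tips' level, under the handle; z up. Rake along its own y
- rake_grip (a point): Point on the rake's upright wooden handle (24 x 24 mm square, faces along the rake's x and y, from 59 to 140 mm above the tine tips), on its axis 106 mm above the tips: grip here from above, across either pair of faces
- chunk0: Beech offcut, origin at its middle, a block 26 x 28 mm, 26 mm high, about 15 g, lying flat; its middle is 13 mm above what it lies on. Starts on the bed's floor: six such stand in three columns (own x about -55, 0, +55 mm) of two, one behind the other (own y about -103 and -68 mm)
- chunk1: Beech offcut, origin at its middle, a six-sided prism 31 mm over its corners, 26 mm high, about 15 g, lying flat; its middle is 13 mm above what it lies on. Starts on the bed's floor: six such stand in three columns (own x about -55, 0, +55 mm) of two, one behind the other (own y about -103 and -68 mm)
- chunk2: Beech offcut, origin at its middle, a six-sided prism 31 mm over its corners, 26 mm high, about 15 g, lying flat; its middle is 13 mm above what it lies on. Starts on the bed's floor: six such stand in three columns (own x about -55, 0, +55 mm) of two, one behind the other (own y about -103 and -68 mm)
- chunk3: Beech offcut, origin at its middle, a block 26 x 28 mm, 26 mm high, about 15 g, lying flat; its middle is 13 mm above what it lies on. Starts on the bed's floor: six such stand in three columns (own x about -55, 0, +55 mm) of two, one behind the other (own y about -103 and -68 mm)
- chunk4: Beech offcut, origin at its middle, a block 26 x 28 mm, 26 mm high, about 15 g, lying flat; its middle is 13 mm above what it lies on. Starts on the bed's floor: six such stand in three columns (own x about -55, 0, +55 mm) of two, one behind the other (own y about -103 and -68 mm)
- chunk5: Beech offcut, origin at its middle, a six-sided prism 31 mm over its corners, 26 mm high, about 15 g, lying flat; its middle is 13 mm above what it lies on. Starts on the bed's floor: six such stand in three columns (own x about -55, 0, +55 mm) of two, one behind the other (own y about -103 and -68 mm)
- chunk6: Beech offcut, origin at its middle, a block 26 x 28 mm, 26 mm high, about 15 g, lying flat; its middle is 13 mm above what it lies on. Starts on top of two others, in the column along the bed's own x = -55 mm
- chunk7: Beech offcut, origin at its middle, a block 26 x 28 mm, 26 mm high, about 15 g, lying flat; its middle is 13 mm above what it lies on. Starts on top of two others, in the column along the bed's own x = +55 mm
- cork_form: dome-shaped cork model on four stub legs, 84 mm across, 116 mm high, on the bench; a bystander. Origin: centre of its underside
- spool: turned cork spool, 56 mm across, 68 mm high, on the bench beside the bed; a bystander. Origin: centre of its underside
- glue: white glue bottle, 60 mm across, 130 mm high, on the bench beside the bed; a bystander. Origin: centre of its underside
Mind the look-alikes: they are no part of the job. Leave any green look-alike of the chunk0 alone.

How it is judged:
By the outcome, as a careful person would: the job done as asked, in the order asked, and still so for the second after the job is handed in, with the robot touching nothing.
It also fails if it takes over 72 s, if anything falls off the work surface, if the arm or the gripper's body presses on something with over 40 N, if the wrist force passes 120 N, or if a joint passes its speed limit or range.

### The arm

A 7-joint arm with a two-finger parallel gripper is mounted at the origin on the work surface. World frame = base frame: x ahead of the robot, y to its left, z up, the work surface at z = 0. Lengths are in m, angles in rad, forces in N, time in s.
With the tool pointing down it reaches from about 0.425 to 0.95 m from the base axis. Payload 4.7 kg.
Tool frame: the origin (TCP) lies at the very end of the fingers, on their centre line; the grasp point (between the pads) lies 19 mm behind it; z points along the fingers, y is the line along which they close (so a half turn about z gives the same grasp; the last joint's range is limited). The gripper opens to 87 mm and grips with 3 to 60 N. Pads are 19 mm wide; open, the fingers measure 117 mm over their backs; the gripper's body (75 mm by 190 mm) begins 51 mm behind the grasp point.
Start: joints at [-1.36, 0.469, -0.049, 1.532, 0.024, 1.141, -0.082], TCP at [0.16, 0.656, 0.223] pointing down, gripper open.
Joint ranges: [-2.59, 2.59], [-0.33, 1.99], [-1.39, 1.29], [0.1, 2.45], [-1.04, 4.18], [0.21, 1.99], [-2.66, 2.66]. Speed limits (rad/s): [2.57, 2.57, 3.14, 3.14, 3.14, 3.14, 3.14].

### API

Orientations are given as a rotation vector (axis times angle).
In Python, from plant import manip, eyes gives the robot as it stands. The module is installed in compiled form; this text tells all that it offers.
- The arm moves only by the tool apply_moves, never from a script. Its argument "commands" is a list that holds one entry, the list of rows, each a list of 5 numbers: the shift along the tool's x, y, z normalised to -1 to 1, where 1 is 20 cm, then the turn about the tool's z normalised to -1 to 1, where 1 is 2 pi rad, then the opening, from 0 (shut) to 1 (fully open). A call has 1 to 20 rows; each row is the pose to reach, as a shift and turn from the pose commanded when the call began, along the tool's axes at that moment, turning the shorter way round; what a row does not reach only later rows make up. A row lasts 1/12 s, in which the tool goes at most 41.7 mm and 7.16 degrees, less where a joint would pass 70% of its speed; a pose out of reach is approached as far as the arm can. A call with a number of a shift or a turn outside -1 to 1 is refused whole. A call with a gripper value outside its range is refused whole. The fingers move at their own pace and stop on an object; the grip force is fixed at half the most. Time passes only in rows, so rows that repeat a pose let the fingers close. It gives the time, the measured TCP pose, the force, the opening and the grip force at its end, in the units of the state.
- manip.get_obs(): the state, without advancing time (a new reading comes with each control period).
- eyes.camera(name): name is "side" or "top"; returns the picture (420x560x3 uint8, red, green, blue); there is no depth.
- eyes.camera_info(name): a dict with "K" (3x3 intrinsics, pixels), "k1" (the pictures are not rectified: a ray, as slopes to the right and down, at radius r is drawn at 1 + k1 r^2 times it, then the intrinsics apply), "camera_from_world" (4x4, takes a point from world to camera coordinates). Camera axes: x right, y up, looking along -z (the intrinsics and any distortion apply to the point x, -y, -z); pixel columns grow to the right and rows downward; lengths in m; the calibration is good to about 2 mm. A picture is of the moment at which its call begins. camera_info takes no time and is no camera call.
- manip.finish_job(): hands the job in; it is judged then, once.
The state is a dict: "time": time; "q": joint angles; "qvel": joint speeds; "effort": joint torques, N m; "tool_pos": TCP position; "orientation": TCP orientation; "wrist_force": force on the tool from outside, world axes, zero at the start; "moment": the same for the moment, N m; "opening": finger opening in m; "grasp_force": force on a finger pad.
Only numpy, scipy, OpenCV 4.12 (cv2) and the standard library are available. Lean on these libraries where they do the work, as an engineer would, in place of code of your own. Each camera call takes 0.05 s, during which the arm holds its last target. There are 200 camera calls.

## Working session

There is one attempt and no reset: what is moved stays moved. The work goes in short steps, Python scripts to look and compute and a tool call to move; the robot and the scene stay as the last step left them, time stands still between calls to the robot, and variables do not carry over. Pictures are saved under pics/ and viewed, at most 13 in all, crops included, and the job is handed in when it is done.

Besides the shell and the picture viewer there is one more tool, called after "Request:" in YAML: its name, and indented under it one key for each argument. apply_moves: Moves the arm, as the interface text tells. Its arguments: {"type":"object","properties":{"commands":{"type":"array"}},"required":["commands"]}

```bash
mkdir -p pics
cat > h.py <<'E'
import numpy as np, cv2
from plant import manip, eyes
def ray(n,u,v):
    c=eyes.camera_info(n);K=np.array(c["K"]);M=np.array(c["camera_from_world"]);k=c["k1"]
    xd=np.array([(u-K[0,2])/K[0,0],(v-K[1,2])/K[1,1]]);x=xd.copy()
    for _ in range(30): x=xd/(1+k*(x@x))
    d=M[:3,:3].T@np.array([x[0],-x[1],-1]);o=-M[:3,:3].T@M[:3,3]
    return o,d/np.linalg.norm(d)
def onz(n,u,v,z):
    o,d=ray(n,u,v);return o+d*(z-o[2])/d[2]
def proj(n,p):
    c=eyes.camera_info(n);K=np.array(c["K"]);M=np.array(c["camera_from_world"])
    q=M[:3,:3]@np.array(p)+M[:3,3];x=np.array([q[0],-q[1]])/-q[2];x=x*(1+c["k1"]*(x@x))
    return K[:2,:2]@x+K[:2,2]
def two(a,b):
    (o1,d1),(o2,d2)=ray("top",*a),ray("side",*b)
    t=np.linalg.lstsq(np.c_[d1,-d2],o2-o1,rcond=None)[0]
    p,q=o1+t[0]*d1,o2+t[1]*d2
    return (p+q)/2,np.linalg.norm(p-q)
def snap(n,f):
    im=eyes.camera(n);cv2.imwrite(f"pics/{f}.png",im[:,:,::-1]);return im
E
python3 - <<'E'
from h import *
for n in("top","side"):
    snap(n,n+"0");c=eyes.camera_info(n);M=np.array(c["camera_from_world"]);print(n,c["K"][0],c["k1"],-M[:3,:3].T@M[:3,3],M[2,:3])
o=manip.get_obs();print(o["tool_pos"],o["orientation"],o["opening"],o["wrist_force"])
E
```

```text
top [474.46873714   0.         275.9457176 ] -0.0768945306077596 [ 2.73539955e-01 -1.12651067e-04  1.08521213e+00] [-0.23673266  0.00471737  0.97156338]
side [541.04545988   0.         285.3952195 ] -0.1790115127096779 [-0.05676895 -0.77409707  1.01214762] [-0.42329835 -0.57809523  0.6975847 ]
[0.16018337 0.65516445 0.22160523] [-3.75734997e-01 -3.11890255e+00  2.75591627e-03] 0.08686449756261967 [-0.146173   -0.25046025 -0.08885599]
```

View pics/top0.png

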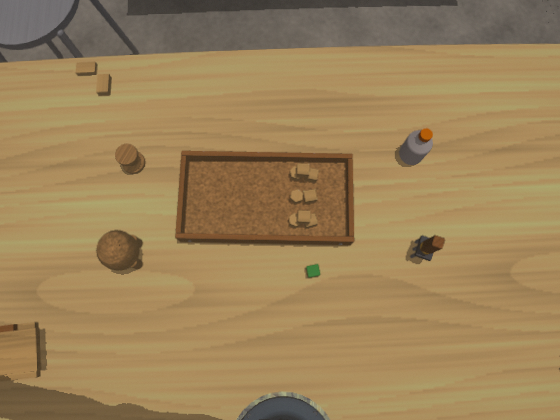

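View pics/side0.png

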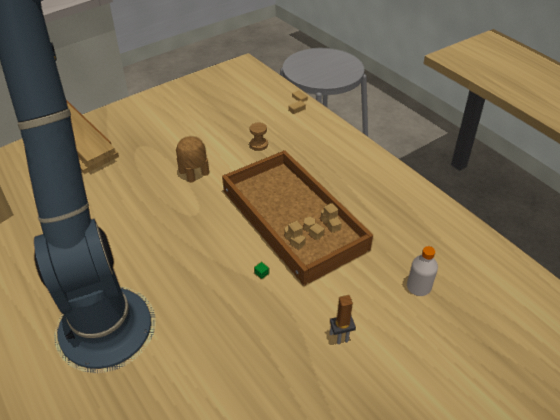

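The top view shows the bed at (265,197), long axis left–right, with its heap at the right end. The rake's handle top is at (437,242) and its head at (425,250). The green look-alike is at (313,271), the bottle at (416,147), the spool at (130,158) and the cork form at (120,250). Side view: rake handle top at (345,299), bed at (297,212). The only rake-like thing is at (430,247); next I'll enlarge it.

Run:
```python
from h import *
t=cv2.imread("pics/top0.png");s=cv2.imread("pics/side0.png")
R=lambda im,x,y,w,h,f:cv2.resize(im[y:y+h,x:x+w],None,fx=f,fy=f,interpolation=cv2.INTER_CUBIC)
a=R(t,402,225,50,50,6);b=R(s,315,285,60,70,5)
top=np.zeros((350,800,3),np.uint8);top[:300,:300]=a;top[:350,300:600]=b
c=R(t,170,145,190,105,2.3);top2=np.zeros((250,800,3),np.uint8);top2[:c.shape[0],:c.shape[1]]=c[:250]
d=R(s,280,195,60,60,4);top2[:240,500:740]=d
cv2.imwrite("pics/crop0.png",np.vstack([top,top2]))
# bed outline by colour
for n,im in(("top",t),("side",s)):
    hsv=cv2.cvtColor(im,cv2.COLOR_BGR2HSV);print(n,[hsv[y,x].tolist() for x,y in ([(437,242),(430,245),(180,200),(265,154),(265,240),(352,200),(265,270),(240,200)] if n=="top" else [(345,305),(345,312),(250,205),(297,230),(335,265)])])
```

```text
top [[14, 169, 118], [14, 137, 56], [14, 153, 122], [14, 158, 126], [15, 149, 70], [14, 158, 124], [20, 109, 175], [15, 144, 136]]
side [[14, 175, 109], [14, 179, 81], [14, 174, 126], [18, 137, 117], [13, 172, 77]]
```

View pics/crop0.png

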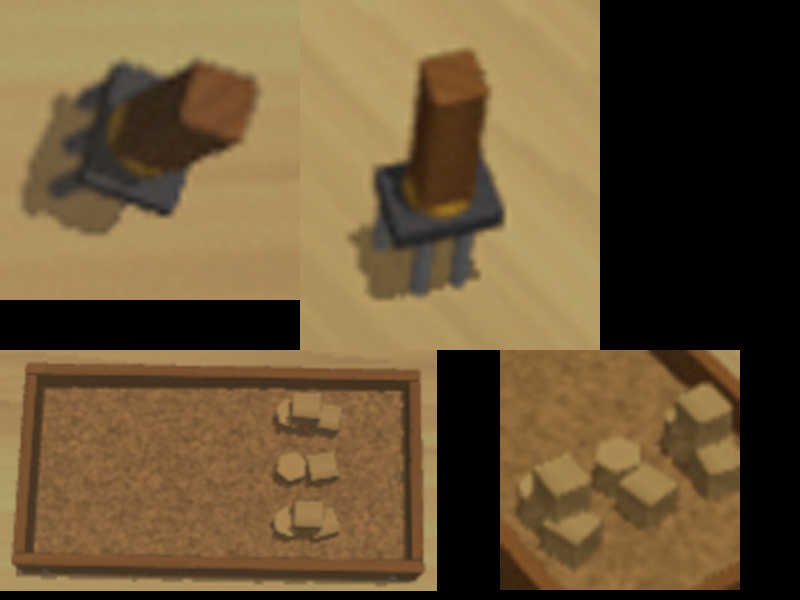

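The crop confirms it: a square wooden handle on a steel head, three tines toward the bed and two behind, gilded collar. The bed's rim corners are clear, and there are eight offcuts: one hexagon and one block per column, plus one on top of each of the two outer columns.

Run:
```python
from h import *
T=lambda x,y:(402+x/6-.4,225+y/6-.4)
S=lambda x,y:(315+(x-300)/5-.4,285+y/5-.4)
B=lambda x,y:(170+x/2.3-.3,145+(y-350)/2.3-.3)
tc=[T(200,62),T(258,85),T(243,142),T(182,122)];sc=[S(422,58),S(474,48),S(487,90),S(434,103)]
p,e=two(np.mean(tc,0),np.mean(sc,0));print("handle top",p.round(4),e.round(4))
for n,c in(("top",tc),("side",sc)):
    P=np.array([onz(n,*q,.14)[:2] for q in c]);print(n,P.mean(0).round(4));
    for i in range(4):
        d=P[(i+1)%4]-P[i];print("  edge",(np.hypot(*d)*1000).round(1),(np.degrees(np.arctan2(d[1],d[0]))%90).round(1))
h=[onz("top",*T(*q),.059)[:2] for q in((122,62),(80,175),(170,212))]
for i in(0,1):
    d=h[i+1]-h[i];print(" head",np.hypot(*d).round(4),(np.degrees(np.arctan2(d[1],d[0]))%90).round(1))
bc=[B(27,364),B(422,371),B(424,569),B(14,567)]
P=np.array([onz("top",*q,.06)[:2] for q in bc]);print("bed",P.round(4).tolist(),P.mean(0).round(4))
for i in range(4):
    d=P[(i+1)%4]-P[i];print("  edge",(np.hypot(*d)*1000).round(1),(np.degrees(np.arctan2(d[1],d[0]))%180).round(2))
for n,f in(("top",2.3),):
  ch=dict(a=(291,467,.056),b=(321,466,.056),c6=(307,515,.082),c7=(306,406,.082))
  for k,(x,y,z) in ch.items(): print(k,onz(n,*B(x,y),z).round(3))
# side bed check: project corners + floor
for q in P: print(proj("side",[*q,.06]).round(1), proj("top",[*q,.06]).round(1))
```

```text
handle top [ 0.4111 -0.3319  0.1392] 0.0038
top [ 0.4093 -0.3306]
  edge 20.9 65.5
  edge 20.5 68.9
  edge 21.5 69.2
  edge 21.9 67.2
side [ 0.4127 -0.3327]
  edge 21.7 66.2
  edge 20.9 63.3
  edge 22.2 69.3
  edge 22.1 62.1
 head 0.0454 64.1
 head 0.035 64.9
bed [[0.6529, 0.2073], [0.6305, -0.1856], [0.4322, -0.1726], [0.4485, 0.2174]] [0.541  0.0166]
  edge 393.6 86.74
  edge 198.7 176.24
  edge 390.4 87.61
  edge 204.7 177.16
a [ 0.538 -0.051  0.056]
b [ 0.538 -0.08   0.056]
c6 [ 0.484 -0.063  0.082]
c7 [ 0.591 -0.067  0.082]
[282.6 150. ] [181.4 150.8]
[371.5 235.1] [353.2 153.8]
[303.  270.1] [354.  239.9]
[219.1 176.3] [175.8 239. ]
```

```bash
cat >> h.py <<'E'
from scipy.spatial.transform import Rotation as Rn
C=np.array([.541,.0166]);BY=np.radians(-2.8)
def bed(x,y): c,s=np.cos(BY),np.sin(BY);return C+[c*x-s*y,s*x+c*y]
def inbed(p): c,s=np.cos(BY),np.sin(BY);d=np.array(p[:2])-C;return np.array([c*d[0]+s*d[1],-s*d[0]+c*d[1]])
def row(*targets):
    "targets (x,y,z,tool-y heading deg) -> normalised shifts/turn"
    o=manip.get_obs();R=Rn.from_rotvec(o["orientation"]).as_matrix();h=np.degrees(np.arctan2(R[1,1],R[0,1]))
    print("t %.2f pos %s head %.2f tilt %.3f F %s open %.4f"%(o["time"],np.round(o["tool_pos"],4),h,np.hypot(R[0,2],R[1,2]),np.round(o["wrist_force"],2),o["opening"]))
    print("toolx",R[:,0].round(3))
    for t in targets:
        s=R.T@(np.array(t[:3])-o["tool_pos"])/.2;w=(t[3]-h+180)%360-180
        print(t,"->",s.round(3).tolist(),round(-w/360,4))
E
python3 - <<'E'
from h import *
print(bed(0,-153),bed(-55,-153),bed(55,60))
row((.30,.56,.24,70),(.35,.53,.24,66))
E
```

```text
[  -6.93301478 -152.80073901] [ -61.86735233 -150.11400167] [58.40632374 57.2582309 ]
t 0.10 pos [0.1602 0.6552 0.2216] head 76.26 tilt 0.002 F [-0.15 -0.25 -0.09] open 0.0869
toolx [-0.971  0.237 -0.   ]
(0.3, 0.56, 0.24, 70) -> [-0.792, -0.296, -0.091] 0.0174
(0.35, 0.53, 0.24, 66) -> [-1.071, -0.383, -0.091] 0.0285
```

Request:
apply_moves:
  commands:
    - [[-0.2,-0.07,-0.05,0.006,1],[-0.4,-0.14,-0.1,0.012,1],[-0.6,-0.21,-0.15,0.018,1],[-0.8,-0.3,-0.2,0.025,1],[-1,-0.4,-0.2,0.0285,1],[-1,-0.6,-0.2,0.0285,1]]

```text
time: 0.6
tool_pos: [0.3334, 0.4953, 0.2624]
orientation: [0.664, 3.066, 0.004]
wrist_force: [1.4, 0.0, 0.2]
opening: 0.0868
grasp_force: 0.0
```

Run:
```python
from h import *
row((.45,.37,.25,66),(.52,.2,.25,66),(.54,.0,.25,66))
```

```text
t 0.60 pos [0.3334 0.4953 0.2624] head 65.55 tilt 0.005 F [1.44 0.02 0.19] open 0.0868
toolx [-0.91   0.414 -0.004]
(0.45, 0.37, 0.25, 66) -> [-0.79, -0.329, 0.064] -0.0013
(0.52, 0.2, 0.25, 66) -> [-1.46, -0.958, 0.065] -0.0013
(0.54, 0.0, 0.25, 66) -> [-1.965, -1.827, 0.064] -0.0013
```

Request:
apply_moves:
  commands:
    - [[-0.17,-0.1,0,0,1],[-0.34,-0.2,0,0,1],[-0.5,-0.35,0,0,1],[-0.65,-0.5,0,0,1],[-0.8,-0.65,0,0,1],[-0.9,-0.82,0,0,1],[-1,-1,0,0,1]]

```text
time: 1.18
tool_pos: [0.4278, 0.2309, 0.2621]
orientation: [-0.654, -3.073, 0.001]
wrist_force: [0.3, -0.2, -0.2]
opening: 0.0868
grasp_force: 0.0
```

Request:
apply_moves:
  commands:
    - [[-0.12,-0.18,0,0,1],[-0.24,-0.36,0,0,1],[-0.36,-0.52,0,0,1],[-0.48,-0.68,0,0,1],[-0.55,-0.84,0,0,1],[-0.6,-1,0,0,1]]

```text
time: 1.68
tool_pos: [0.4558, -0.0008, 0.2624]
orientation: [0.656, 3.072, -0.0]
wrist_force: [0.8, -0.2, -0.5]
opening: 0.0868
grasp_force: 0.0
```

Request:
apply_moves:
  commands:
    - [[-0.08,-0.2,0,0,1],[-0.16,-0.4,0,0,1],[-0.24,-0.6,0,0,1],[-0.3,-0.8,0,0,1],[-0.3,-0.8,0,0,1]]

```text
time: 2.1
tool_pos: [0.4431, -0.1769, 0.2628]
orientation: [0.671, 3.068, -0.006]
wrist_force: [-1.2, -0.2, 0.5]
opening: 0.0869
grasp_force: 0.0
```

Run:
```python
from h import *
row((.411,-.332,.20,66),(.411,-.332,.087,66))
```

```text
t 2.10 pos [ 0.4431 -0.1769  0.2628] head 65.33 tilt 0.004 F [-1.17 -0.18  0.52] open 0.0869
toolx [-0.909  0.417 -0.002]
(0.411, -0.332, 0.2, 66) -> [-0.177, -0.771, 0.317] -0.0019
(0.411, -0.332, 0.087, 66) -> [-0.176, -0.769, 0.882] -0.0019
```

Request:
apply_moves:
  commands:
    - [[-0.05,-0.2,0.08,-0.0019,1],[-0.1,-0.4,0.16,-0.0019,1],[-0.15,-0.6,0.24,-0.0019,1],[-0.177,-0.77,0.32,-0.0019,1],[-0.177,-0.77,0.32,-0.0019,1],[-0.177,-0.77,0.32,-0.0019,1]]

```text
time: 2.6
tool_pos: [0.4128, -0.3258, 0.1971]
orientation: [-0.643, -3.071, 0.001]
wrist_force: [-0.8, 0.3, -0.5]
opening: 0.0869
grasp_force: 0.0
```

Run:
```python
from h import *
row((.411,-.332,.087,66))
t=snap("top","t1");s=snap("side","s1")
R=lambda im,x,y,w,h,f:cv2.resize(im[y:y+h,x:x+w,::-1],None,fx=f,fy=f,interpolation=cv2.INTER_CUBIC)
cv2.imwrite("pics/c1.png",np.hstack([R(t,380,190,100,100,4),R(s,295,240,100,100,4)]))
```

```text
t 2.60 pos [ 0.4128 -0.3258  0.1971] head 66.33 tilt 0.004 F [-0.76  0.26 -0.5 ] open 0.0869
toolx [-0.916  0.401  0.003]
(0.411, -0.332, 0.087, 66) -> [-0.006, -0.031, 0.55] 0.0009
```

View pics/c1.png

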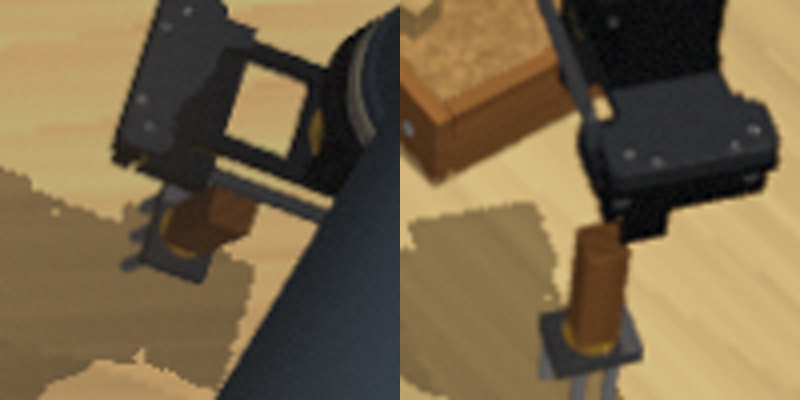

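Run:
```python
from h import *
o=manip.get_obs();R=Rn.from_rotvec(o["orientation"]).as_matrix();p=np.array(o["tool_pos"])
for n,ox,oy in(("top",380,190),("side",295,240)):
    for k in(-.0585,-.0435,0,.0435,.0585): print(n,k,((proj(n,p+R[:,1]*k)-[ox,oy])*4).round(0))
    print("rake top",((proj(n,[.411,-.332,.14])-[ox,oy])*4).round(0))
```

```text
top -0.0585 [372. 219.]
top -0.0435 [342. 208.]
top 0 [256. 176.]
top 0.0435 [170. 144.]
top 0.0585 [141. 133.]
rake top [236. 203.]
side -0.0585 [240. 247.]
side -0.0435 [230. 221.]
side 0 [202. 150.]
side 0.0435 [176.  82.]
side 0.0585 [167.  60.]
rake top [198. 239.]
```

The open fingers straddle the handle in both views: handle top at (215,215) in the left crop and (605,230) in the right, with the fingertip beside it at (640,230). I'll go down and grip.

Request:
apply_moves:
  commands:
    - [[-0.006,-0.03,0.1,0.001,1],[-0.006,-0.03,0.2,0.001,1],[-0.006,-0.03,0.3,0.001,1],[-0.006,-0.03,0.4,0.001,1],[-0.006,-0.03,0.48,0.001,1],[-0.006,-0.03,0.54,0.001,1],[-0.006,-0.03,0.55,0.001,1],[-0.006,-0.03,0.55,0.001,1]]

```text
time: 3.37
tool_pos: [0.4145, -0.3288, 0.0884]
orientation: [-0.641, -3.075, -0.001]
wrist_force: [-0.1, -0.2, 0.4]
opening: 0.087
grasp_force: 0.0
```

Request:
apply_moves:
  commands:
    - [[0,0,0,0,0.5],[0,0,0,0,0.25],[0,0,0,0,0],[0,0,0,0,0],[0,0,0,0,0],[0,0,0,0,0],[0,0,0,0,0],[0,0,0,0,0]]

```text
time: 4.03
tool_pos: [0.4138, -0.33, 0.0885]
orientation: [-0.645, -3.075, -0.0]
wrist_force: [0.6, 0.1, -0.5]
opening: 0.0418
grasp_force: 0.0
```

Run:
```python
from h import *
row()
```

```text
t 4.03 pos [ 0.4138 -0.33    0.0885] head 66.32 tilt 0.000 F [ 0.59  0.12 -0.55] open 0.0418
toolx [-0.916  0.402  0.   ]
```

Request:
apply_moves:
  commands:
    - [[0,0,0,0,0],[0,0,0,0,0],[0,0,0,0,0],[0,0,0,0,0],[0,0,0,0,0],[0,0,0,0,0]]

```text
time: 4.53
tool_pos: [0.4138, -0.33, 0.0884]
orientation: [-0.645, -3.075, 0.0]
wrist_force: [-0.8, -1.1, -1.2]
opening: 0.0238
grasp_force: 30.0
```

Request:
apply_moves:
  commands:
    - [[0,0,-0.1,0,0],[0,0,-0.25,0,0],[0,0,-0.4,0,0],[0,0,-0.52,0,0],[0,0,-0.52,0,0],[0,0,-0.52,0,0]]

```text
time: 5.03
tool_pos: [0.4142, -0.33, 0.1931]
orientation: [0.644, 3.073, 0.0]
wrist_force: [-0.9, 0.9, -3.2]
opening: 0.0237
grasp_force: 30.0
```

Run:
```python
from h import *
for q in((-.055,-.155),(-.055,.06),(.055,-.155),(.055,-.02)): print(q,bed(*q).round(4))
row((*bed(-.055,-.155),.19,87.2))
```

```text
(-0.055, -0.155) [ 0.4785 -0.1355]
(-0.055, 0.06) [0.489  0.0792]
(0.055, -0.155) [ 0.5884 -0.1409]
(0.055, -0.02) [ 0.595  -0.0061]
t 5.03 pos [ 0.4142 -0.33    0.1931] head 66.34 tilt 0.002 F [-0.88  0.88 -3.2 ] open 0.0237
toolx [-0.916  0.401 -0.002]
(np.float64(0.47849394812790114), np.float64(-0.13552821394916353), 0.19, 87.2) -> [0.096, 1.019, 0.016] -0.0579
```

Request:
apply_moves:
  commands:
    - [[0.02,0.15,0,-0.015,0],[0.04,0.3,0,-0.03,0],[0.06,0.46,0,-0.045,0],[0.08,0.64,0,-0.058,0],[0.096,0.82,0,-0.058,0],[0.096,0.94,0,-0.058,0],[0.096,1,0,-0.058,0],[0.096,1,0,-0.058,0],[0.096,1,0,-0.058,0]]

```text
time: 5.78
tool_pos: [0.4756, -0.1396, 0.1913]
orientation: [-0.076, -3.138, 0.001]
wrist_force: [-0.2, -1.0, -3.3]
opening: 0.0239
grasp_force: 30.0
```

Run:
```python
from h import *
row((*bed(-.055,-.154),.190,87.2),(*bed(-.055,-.154),.123,87.2))
t=snap("top","t2");s=snap("side","s2")
R=lambda im,x,y,w,h,f:cv2.resize(im[y:y+h,x:x+w,::-1],None,fx=f,fy=f,interpolation=cv2.INTER_CUBIC)
cv2.imwrite("pics/c2.png",np.hstack([R(t,260,140,130,130,3),R(s,250,170,130,130,3)]))
```

```text
t 5.78 pos [ 0.4756 -0.1396  0.1913] head 87.23 tilt 0.003 F [-0.23 -1.05 -3.3 ] open 0.0239
toolx [-0.999  0.048  0.003]
(np.float64(0.4785427978976967), np.float64(-0.1345294078118221), 0.19, 87.2) -> [-0.014, 0.026, 0.007] 0.0001
(np.float64(0.4785427978976967), np.float64(-0.1345294078118221), 0.123, 87.2) -> [-0.014, 0.026, 0.342] 0.0001
```

View pics/c2.png

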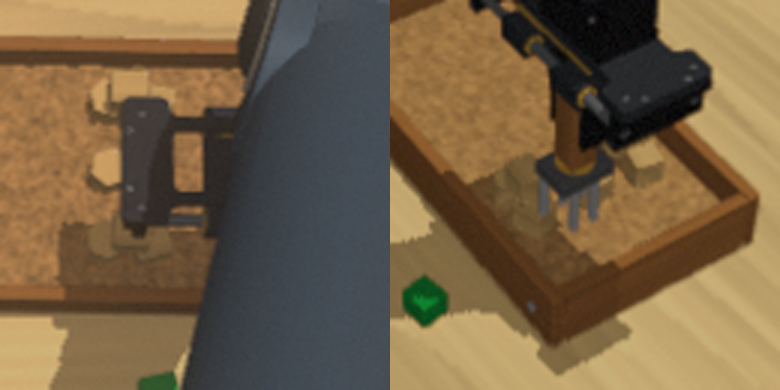

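The rake hangs over the strip behind the near column, tips at about (570,228) in the right crop, clear of the heap and the wall. Next I feel for the floor.

Request:
apply_moves:
  commands:
    - [[-0.014,0.026,0,0,0],[-0.014,0.026,0,0,0],[-0.014,0.026,0.1,0,0],[-0.014,0.026,0.2,0,0],[-0.014,0.026,0.28,0,0],[-0.014,0.026,0.33,0,0],[-0.014,0.026,0.34,0,0],[-0.014,0.026,0.34,0,0],[-0.014,0.026,0.34,0,0]]

```text
time: 6.63
tool_pos: [0.4802, -0.1344, 0.1252]
orientation: [0.077, 3.139, -0.0]
wrist_force: [-0.9, 0.3, -1.7]
opening: 0.0235
grasp_force: 30.0
```

Request:
apply_moves:
  commands:
    - [[0,0,0.004,0,0],[0,0,0.008,0,0],[0,0,0.01,0,0],[0,0,0.01,0,0]]

```text
time: 6.97
tool_pos: [0.4798, -0.134, 0.1228]
orientation: [0.076, 3.14, 0.0]
wrist_force: [0.4, -0.3, -2.1]
opening: 0.0238
grasp_force: 30.0
```

Request:
apply_moves:
  commands:
    - [[0,0,0.003,0,0],[0,0,0.005,0,0],[0,0,0.005,0,0],[0,0,0.005,0,0]]

```text
time: 7.3
tool_pos: [0.4796, -0.134, 0.1214]
orientation: [-0.077, -3.141, -0.0]
wrist_force: [1.2, -0.0, -2.6]
opening: 0.0239
grasp_force: 30.0
```

Request:
apply_moves:
  commands:
    - [[0,0,0.003,0,0],[0,0,0.005,0,0],[0,0,0.005,0,0],[0,0,0.005,0,0]]

```text
time: 7.63
tool_pos: [0.4796, -0.134, 0.1204]
orientation: [-0.077, -3.141, -0.0]
wrist_force: [-0.2, -0.6, -1.8]
opening: 0.0236
grasp_force: 30.0
```

Request:
apply_moves:
  commands:
    - [[0,0,0.003,0,0],[0,0,0.005,0,0],[0,0,0.005,0,0],[0,0,0.005,0,0]]

```text
time: 7.97
tool_pos: [0.4796, -0.134, 0.1194]
orientation: [-0.077, -3.141, -0.0]
wrist_force: [0.2, 0.1, -2.4]
opening: 0.024
grasp_force: 30.0
```

Request:
apply_moves:
  commands:
    - [[0,0,0.003,0,0],[0,0,0.005,0,0],[0,0,0.005,0,0],[0,0,0.005,0,0]]

```text
time: 8.3
tool_pos: [0.4796, -0.134, 0.1184]
orientation: [-0.077, -3.141, -0.0]
wrist_force: [-0.3, -1.1, -2.0]
opening: 0.0235
grasp_force: 30.0
```

Request:
apply_moves:
  commands:
    - [[0,0,0.002,0,0],[0,0,0.004,0,0],[0,0,0.004,0,0],[0,0,0.004,0,0]]

```text
time: 8.63
tool_pos: [0.4797, -0.134, 0.1178]
orientation: [0.077, 3.141, 0.0]
wrist_force: [-0.7, -0.5, -2.1]
opening: 0.0241
grasp_force: 30.0
```

Request:
apply_moves:
  commands:
    - [[0,0,0.002,0,0],[0,0,0.004,0,0],[0,0,0.004,0,0],[0,0,0.004,0,0]]

```text
time: 8.97
tool_pos: [0.4797, -0.134, 0.1171]
orientation: [0.077, 3.14, 0.0]
wrist_force: [-0.5, 0.9, 2.0]
opening: 0.0235
grasp_force: 30.0
```

Request:
apply_moves:
  commands:
    - [[0,0,0.002,0,0],[0,0,0.004,0,0],[0,0,0.004,0,0],[0,0,0.004,0,0]]

```text
time: 9.3
tool_pos: [0.4798, -0.1341, 0.1165]
orientation: [0.077, 3.14, 0.0]
wrist_force: [-1.8, -0.6, 5.1]
opening: 0.0239
grasp_force: 30.0
```

Floor felt at TCP z 0.1177, so about 29.3 mm. Next I push the near column's upper offcut off with the tips 33 mm above the floor.

Request:
apply_moves:
  commands:
    - [[0,0,-0.1,0,0],[0,0,-0.172,0,0],[0,0,-0.172,0,0],[0,0.06,-0.172,0,0],[0,0.12,-0.172,0,0],[0,0.18,-0.172,0,0],[0,0.22,-0.172,0,0],[0,0.26,-0.172,0,0],[0,0.3,-0.172,0,0],[0,0.34,-0.172,0,0],[0,0.38,-0.172,0,0],[0,0.42,-0.172,0,0],[0,0.46,-0.172,0,0],[0,0.5,-0.172,0,0],[0,0.54,-0.172,0,0],[0,0.57,-0.172,0,0],[0,0.57,-0.172,0,0]]

```text
time: 10.72
tool_pos: [0.4853, -0.0184, 0.1504]
orientation: [-0.073, -3.141, -0.001]
wrist_force: [-0.1, 0.1, -2.6]
opening: 0.024
grasp_force: 30.0
```

Run:
```python
from h import *
row((*bed(-.055,-.154),.190,87.2));print(inbed(manip.get_obs()["tool_pos"]))
s=snap("side","s3");t=snap("top","t3")
R=lambda im,x,y,w,h,f:cv2.resize(im[y:y+h,x:x+w,::-1],None,fx=f,fy=f,interpolation=cv2.INTER_CUBIC)
cv2.imwrite("pics/c3.png",np.hstack([R(t,180,140,130,130,3),R(s,250,170,130,130,3)]))
```

```text
t 10.72 pos [ 0.4853 -0.0184  0.1504] head 87.34 tilt 0.001 F [-0.06  0.15 -2.65] open 0.0240
toolx [-0.999  0.046  0.   ]
(np.float64(0.4785427978976967), np.float64(-0.1345294078118221), 0.19, 87.2) -> [0.007, -0.582, -0.198] 0.0004
[-0.05393132 -0.03763477]
```

View pics/c3.png

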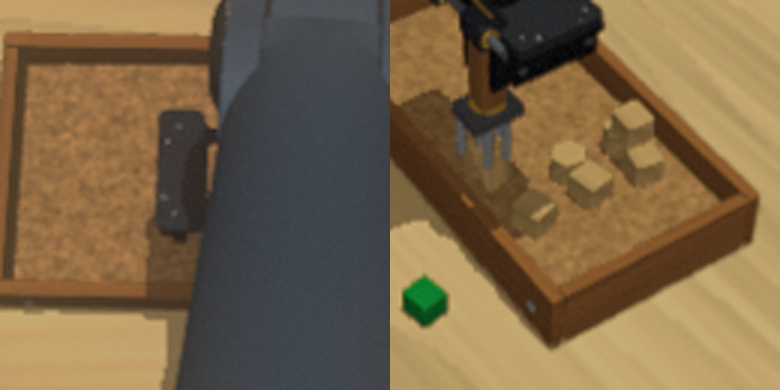

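The near column's upper offcut is off: only the rear block (535,213) and the hexagon (490,170) remain behind the rake, and the fallen one is ahead of it. The far column's top (632,118) comes next, done the same way.

Request:
apply_moves:
  commands:
    - [[0,0,-0.1,0,0],[0,0,-0.2,0,0],[-0.12,-0.1,-0.2,0,0],[-0.26,-0.25,-0.2,0,0],[-0.4,-0.4,-0.2,0,0],[-0.545,-0.56,-0.2,0,0],[-0.545,-0.58,-0.2,0,0],[-0.545,-0.58,-0.2,0,0],[-0.545,-0.58,-0.1,0,0],[-0.545,-0.58,0,0,0],[-0.545,-0.58,0,0,0]]

```text
time: 11.73
tool_pos: [0.5848, -0.1392, 0.1466]
orientation: [-0.075, -3.132, -0.004]
wrist_force: [-0.7, 0.9, -3.2]
opening: 0.0236
grasp_force: 30.0
```

Run:
```python
from h import *
row((*bed(.055,-.154),.1507,87.2),(*bed(.055,-.04),.1507,87.2));print(inbed(manip.get_obs()["tool_pos"]))
```

```text
t 11.73 pos [ 0.5848 -0.1392  0.1466] head 87.25 tilt 0.009 F [-0.65  0.94 -3.21] open 0.0236
toolx [-0.999  0.048  0.009]
(np.float64(0.5884114730052544), np.float64(-0.13990288248933958), 0.1507, 87.2) -> [-0.018, -0.003, -0.021] 0.0001
(np.float64(0.5939803467619544), np.float64(-0.026038982832416093), 0.1507, 87.2) -> [-0.018, 0.567, -0.019] 0.0001
[ 0.05138828 -0.15344634]
```

Request:
apply_moves:
  commands:
    - [[0,0,0,0,0],[0,0,0,0,0],[0,0,0,0,0]]

```text
time: 11.98
tool_pos: [0.5891, -0.1411, 0.1519]
orientation: [0.076, 3.138, 0.0]
wrist_force: [-0.6, 0.1, -2.4]
opening: 0.0234
grasp_force: 30.0
```

Request:
apply_moves:
  commands:
    - [[0,0.06,0.005,0,0],[0,0.12,0.005,0,0],[0,0.18,0.005,0,0],[0,0.22,0.005,0,0],[0,0.26,0.005,0,0],[0,0.3,0.005,0,0],[0,0.34,0.005,0,0],[0,0.38,0.005,0,0],[0,0.42,0.005,0,0],[0,0.46,0.005,0,0],[0,0.5,0.005,0,0],[0,0.54,0.005,0,0],[0,0.58,0.005,0,0],[0,0.58,0.005,0,0]]

```text
time: 13.15
tool_pos: [0.5942, -0.0227, 0.1493]
orientation: [-0.072, -3.14, -0.002]
wrist_force: [-0.3, 0.2, -2.7]
opening: 0.0239
grasp_force: 30.0
```

Request:
apply_moves:
  commands:
    - [[0,0,-0.1,0,0],[0,0,-0.2,0,0],[0.12,-0.1,-0.2,0,0],[0.26,-0.25,-0.2,0,0],[0.4,-0.4,-0.2,0,0],[0.55,-0.56,-0.2,0,0],[0.55,-0.58,-0.2,0,0],[0.55,-0.58,-0.2,0,0],[0.55,-0.58,-0.2,0,0],[0.55,-0.58,-0.2,0,0]]

```text
time: 13.98
tool_pos: [0.4794, -0.1351, 0.1896]
orientation: [0.074, 3.14, 0.0]
wrist_force: [-0.0, 0.4, -2.5]
opening: 0.0235
grasp_force: 30.0
```

Run:
```python
from h import *
row((*bed(-.055,-.155),.1225,87.2));print(inbed(manip.get_obs()["tool_pos"]))
s=snap("side","s4");t=snap("top","t4")
R=lambda im,x,y,w,h,f:cv2.resize(im[y:y+h,x:x+w,::-1],None,fx=f,fy=f,interpolation=cv2.INTER_CUBIC)
cv2.imwrite("pics/c4.png",np.hstack([R(t,180,140,130,130,3),R(s,250,170,130,130,3)]))
```

```text
t 13.98 pos [ 0.4794 -0.1351  0.1896] head 87.28 tilt 0.001 F [-0.04  0.44 -2.54] open 0.0235
toolx [-0.999  0.047 -0.001]
(np.float64(0.47849394812790114), np.float64(-0.13552821394916353), 0.1225, 87.2) -> [0.005, -0.003, 0.336] 0.0002
[-0.05408249 -0.15451682]
```

View pics/c4.png

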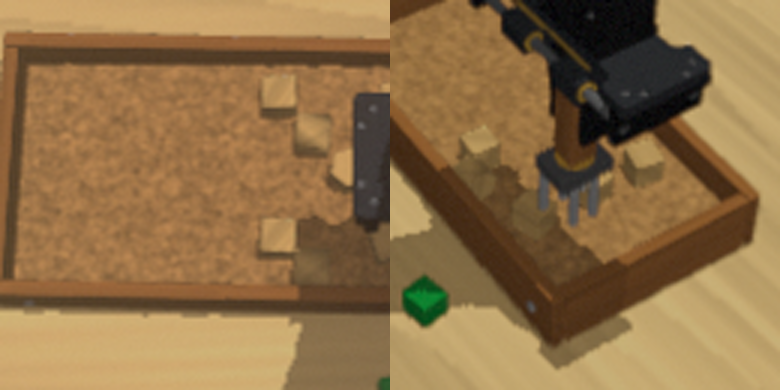

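Both upper offcuts now lie on the floor ahead, at (278,92) and (277,237), with the hexagon at (313,132) also on the floor. Now the light floor-touching stroke in the near column.

Request:
apply_moves:
  commands:
    - [[0.004,0,0.1,0,0],[0.004,0,0.2,0,0],[0.004,0,0.29,0,0],[0.004,0,0.33,0,0],[0.004,0,0.345,0,0],[0.004,0,0.353,0,0],[0.004,0,0.358,0,0],[0.004,0,0.36,0,0],[0.004,0,0.36,0,0]]

```text
time: 14.83
tool_pos: [0.4783, -0.136, 0.1182]
orientation: [0.076, 3.139, 0.0]
wrist_force: [0.6, -0.3, -1.4]
opening: 0.0236
grasp_force: 30.0
```

Request:
apply_moves:
  commands:
    - [[0,0,0.003,0,0],[0,0,0.003,0,0],[0,0,0.003,0,0]]

```text
time: 15.08
tool_pos: [0.4783, -0.136, 0.1175]
orientation: [0.077, 3.139, 0.0]
wrist_force: [0.3, -0.3, -0.2]
opening: 0.0239
grasp_force: 30.0
```

Request:
apply_moves:
  commands:
    - [[0,0.01,0.0015,0,0],[0,0.03,0.0015,0,0],[0,0.055,0.0015,0,0],[0,0.08,0.0015,0,0],[0,0.105,0.0015,0,0],[0,0.13,0.0015,0,0],[0,0.155,0.0015,0,0],[0,0.18,0.0015,0,0],[0,0.205,0.0015,0,0],[0,0.23,0.0015,0,0]]

```text
time: 15.92
tool_pos: [0.4801, -0.0899, 0.1168]
orientation: [0.077, 3.14, -0.001]
wrist_force: [-0.1, -6.0, 4.9]
opening: 0.024
grasp_force: 30.0
```

Request:
apply_moves:
  commands:
    - [[0,0.015,-0.0025,0,0],[0,0.035,-0.0025,0,0],[0,0.055,-0.0025,0,0],[0,0.075,-0.0025,0,0],[0,0.095,-0.0025,0,0],[0,0.115,-0.0025,0,0]]

```text
time: 16.42
tool_pos: [0.481, -0.0666, 0.117]
orientation: [-0.077, -3.14, -0.0]
wrist_force: [0.3, -3.4, 2.9]
opening: 0.0239
grasp_force: 30.0
```

Request:
apply_moves:
  commands:
    - [[0,0.02,-0.001,0,0],[0,0.04,-0.001,0,0],[0,0.06,-0.001,0,0],[0,0.08,-0.001,0,0],[0,0.1,-0.001,0,0],[0,0.12,-0.001,0,0]]

```text
time: 16.92
tool_pos: [0.4821, -0.0425, 0.1172]
orientation: [-0.077, -3.14, -0.0]
wrist_force: [-0.5, -3.4, 2.7]
opening: 0.0239
grasp_force: 30.0
```

Request:
apply_moves:
  commands:
    - [[0,0.02,-0.001,0,0],[0,0.04,-0.001,0,0],[0,0.06,-0.001,0,0]]

```text
time: 17.17
tool_pos: [0.4826, -0.0303, 0.1173]
orientation: [-0.076, -3.14, -0.001]
wrist_force: [0.5, -3.1, 1.4]
opening: 0.024
grasp_force: 30.0
```

Request:
apply_moves:
  commands:
    - [[0,0.02,0,0,0],[0,0.04,0,0,0],[0,0.06,0,0,0]]

```text
time: 17.42
tool_pos: [0.4832, -0.0185, 0.1173]
orientation: [-0.076, -3.14, -0.0]
wrist_force: [-0.1, -2.6, 0.7]
opening: 0.0242
grasp_force: 30.0
```

Request:
apply_moves:
  commands:
    - [[0,0.02,0.001,0,0],[0,0.04,0.001,0,0],[0,0.06,0.0015,0,0]]

```text
time: 17.67
tool_pos: [0.4839, -0.0067, 0.1171]
orientation: [-0.077, -3.14, -0.0]
wrist_force: [-0.1, -2.8, 1.4]
opening: 0.024
grasp_force: 30.0
```

Request:
apply_moves:
  commands:
    - [[0,0.02,0.0005,0,0],[0,0.04,0.001,0,0],[0,0.06,0.0015,0,0]]

```text
time: 17.92
tool_pos: [0.4845, 0.0054, 0.1168]
orientation: [-0.077, -3.14, -0.0]
wrist_force: [-0.3, -2.6, 1.3]
opening: 0.0238
grasp_force: 30.0
```

Request:
apply_moves:
  commands:
    - [[0,0.02,0.0005,0,0],[0,0.04,0.001,0,0],[0,0.06,0.0015,0,0],[0,0.08,0.002,0,0],[0,0.1,0.0025,0,0]]

```text
time: 18.33
tool_pos: [0.4854, 0.0254, 0.1163]
orientation: [-0.077, -3.14, -0.0]
wrist_force: [-0.2, -1.7, -0.3]
opening: 0.024
grasp_force: 30.0
```

Request:
apply_moves:
  commands:
    - [[0,0.02,0.002,0,0],[0,0.04,0.003,0,0],[0,0.06,0.0037,0,0],[0,0.08,0.0044,0,0],[0,0.1,0.005,0,0]]

```text
time: 18.75
tool_pos: [0.4866, 0.0451, 0.1154]
orientation: [0.077, 3.141, -0.0]
wrist_force: [-0.4, -3.5, 1.8]
opening: 0.0236
grasp_force: 30.0
```

Request:
apply_moves:
  commands:
    - [[0,0.02,0.0006,0,0],[0,0.04,0.0012,0,0],[0,0.06,0.0018,0,0],[0,0.08,0.0024,0,0],[0,0.1,0.003,0,0]]

```text
time: 19.17
tool_pos: [0.4875, 0.0652, 0.1148]
orientation: [-0.077, -3.141, 0.0]
wrist_force: [0.4, -4.2, 2.5]
opening: 0.0238
grasp_force: 30.0
```

Request:
apply_moves:
  commands:
    - [[0,0.02,0.0006,0,0],[0,0.04,0.0012,0,0],[0,0.06,0.0018,0,0],[0,0.08,0.0024,0,0],[0,0.09,0.0026,0,0],[0,0.09,0.0026,0,0]]

```text
time: 19.67
tool_pos: [0.4884, 0.0842, 0.1143]
orientation: [-0.075, -3.141, -0.002]
wrist_force: [0.4, -1.6, 2.1]
opening: 0.0241
grasp_force: 30.0
```

Request:
apply_moves:
  commands:
    - [[0,-0.015,-0.002,0,0],[0,-0.015,-0.1,0,0],[0,-0.015,-0.25,0,0],[0,-0.015,-0.38,0,0],[-0.05,-0.2,-0.38,0,0],[-0.1,-0.4,-0.38,0,0],[-0.15,-0.6,-0.38,0,0],[-0.2,-0.8,-0.38,0,0],[-0.27,-1,-0.38,0,0],[-0.27,-1,-0.38,0,0],[-0.27,-1,-0.38,0,0]]

```text
time: 20.58
tool_pos: [0.5321, -0.1223, 0.1897]
orientation: [-0.087, -3.14, 0.0]
wrist_force: [-0.3, 1.1, -2.4]
opening: 0.0238
grasp_force: 30.0
```

Run:
```python
from h import *
row((*bed(0,-.155),.190,87.2),(*bed(0,-.155),.1190,87.2));print(inbed(manip.get_obs()["tool_pos"]))
s=snap("side","s5");t=snap("top","t5")
R=lambda im,x,y,w,h,f:cv2.resize(im[y:y+h,x:x+w,::-1],None,fx=f,fy=f,interpolation=cv2.INTER_CUBIC)
cv2.imwrite("pics/c5.png",np.hstack([R(t,165,140,150,120,2.6),R(s,210,145,160,128,2.4375)]))
```

```text
t 20.58 pos [ 0.5321 -0.1223  0.1897] head 86.84 tilt 0.001 F [-0.32  1.08 -2.45] open 0.0238
toolx [-0.998  0.055  0.001]
(np.float64(0.53342828568168), np.float64(-0.13821495128792227), 0.19, 87.2) -> [-0.011, -0.079, -0.002] -0.001
(np.float64(0.53342828568168), np.float64(-0.13821495128792227), 0.119, 87.2) -> [-0.011, -0.079, 0.353] -0.001
[-0.00211449 -0.13918394]
```

View pics/c5.png

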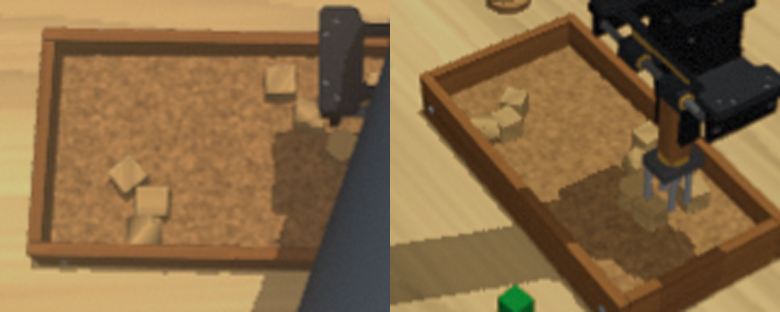

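Run:
```python
from h import *
for u,v in((127,175),(152,201),(145,232),(281,80),(308,112),(340,145)):
    p=onz("top",165+u/2.6-.3,140+v/2.6-.3,.05);print((u,v),(inbed(p)*1000).round(0))
# side view points
for u,v in((515,100),(508,122),(487,128),(645,135),(637,160)):
    p=onz("side",210+(u-390)/2.4375-.3,145+v/2.4375-.3,.05);print("side",(u,v),(inbed(p)*1000).round(0))
t=cv2.imread("pics/t5.png");s=cv2.imread("pics/s5.png")
R=lambda im,x,y,w,h,f:cv2.resize(im[y:y+h,x:x+w],None,fx=f,fy=f,interpolation=cv2.INTER_CUBIC)
a=np.hstack([R(t,200,195,40,45,7),R(s,235,175,45,45,7)]);b=np.hstack([R(t,262,160,45,45,6),R(s,290,190,60,45,6)])
w=max(a.shape[1],b.shape[1]);P=lambda q:cv2.copyMakeBorder(q,0,0,0,w-q.shape[1],cv2.BORDER_CONSTANT)
cv2.imwrite("pics/c6.png",np.vstack([P(a),P(b)]))
```

```text
(127, 175) [-27. 117.]
(152, 201) [-49.  95.]
(145, 232) [-77. 100.]
(281, 80) [ 60. -14.]
(308, 112) [ 31. -38.]
(340, 145) [  2. -66.]
side (515, 100) [-23. 111.]
side (508, 122) [-48.  85.]
side (487, 128) [-71.  89.]
side (645, 135) [ 63. -13.]
side (637, 160) [ 34. -39.]
```

View pics/c6.png

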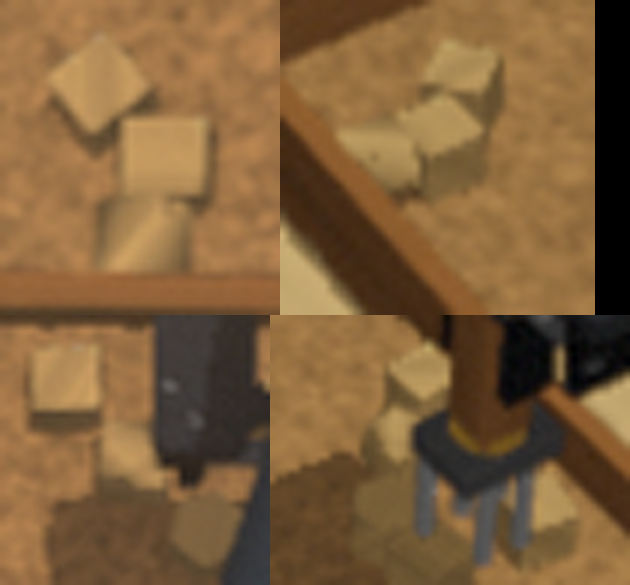

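The far-end trio lies apart on the floor at bed y of about +95, +117 and +100 mm; the hexagon by the wall is on its side. Two offcuts are in the middle third (y −14 and −38), and the other three are still behind in a single layer. The stroke ran from y −154 to +65 mm at about 2–7 N, so I'll set the rake back and then check.

Request:
apply_moves:
  commands:
    - [[0.05,-0.15,0,0.01,0],[0.15,-0.32,0,0.02,0],[0.25,-0.5,0,0.03,0],[0.35,-0.66,0,0.04,0],[0.45,-0.82,0,0.05,0],[0.53,-1,0,0.057,0],[0.53,-1,0,0.057,0],[0.53,-1,0,0.057,0],[0.53,-1,0,0.057,0]]

```text
time: 21.43
tool_pos: [0.4178, -0.3121, 0.1899]
orientation: [-0.631, -3.077, -0.003]
wrist_force: [-0.3, 0.6, -2.0]
opening: 0.0235
grasp_force: 30.0
```

Run:
```python
from h import *
row((.4138,-.330,.0905,66.3))
t=snap("top","t6")
for u,v in((310,175),(311,196)): print(inbed(onz("top",u,v,.056))*1000)
a=cv2.resize(t[140:250,170:365,::-1],None,fx=4,fy=4,interpolation=cv2.INTER_CUBIC);cv2.imwrite("pics/c7.png",a)
```

```text
t 21.43 pos [ 0.4178 -0.3121  0.1899] head 66.84 tilt 0.002 F [-0.34  0.58 -1.96] open 0.0235
toolx [-0.919  0.393  0.001]
(0.4138, -0.33, 0.0905, 66.3) -> [-0.017, -0.091, 0.497] 0.0015
[ 48.7599458  -98.84052232]
[  -0.34075049 -100.84131853]
```

View pics/c7.png

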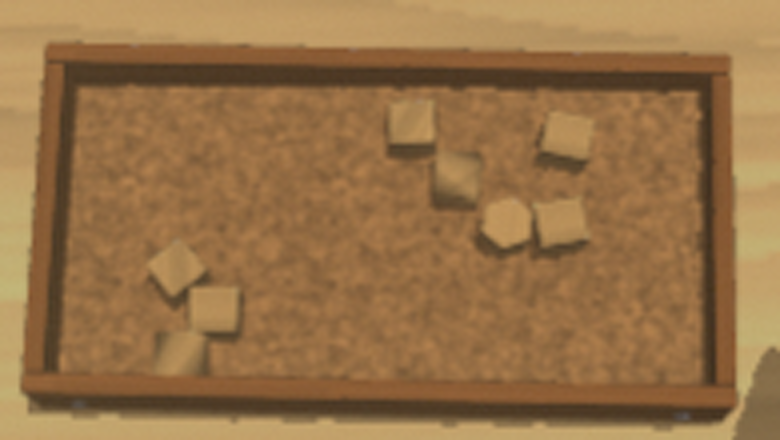

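All eight lie singly. The +y third holds (177,268), (215,309) and (181,352). The middle has (412,122), (457,178) and, near the line, the hexagon (507,222). The −y third has (567,135) and (560,222), both at y of about −100. Now I stand the rake down.

Request:
apply_moves:
  commands:
    - [[-0.017,-0.09,0.05,0.0015,0],[-0.017,-0.09,0.15,0.0015,0],[-0.017,-0.09,0.27,0.0015,0],[-0.017,-0.09,0.38,0.0015,0],[-0.017,-0.09,0.45,0.0015,0],[-0.017,-0.09,0.485,0.0015,0],[-0.017,-0.09,0.495,0.0015,0],[-0.017,-0.09,0.495,0.0015,0],[-0.017,-0.09,0.495,0.0015,0]]

```text
time: 22.23
tool_pos: [0.4139, -0.3319, 0.092]
orientation: [0.647, 3.073, -0.0]
wrist_force: [0.6, -0.6, -1.3]
opening: 0.0238
grasp_force: 30.0
```

Request:
apply_moves:
  commands:
    - [[0,0,0.002,0,0],[0,0,0.005,0,0],[0,0,0.007,0,0],[0,0,0.007,0,0],[0,0,0.007,0,0]]

```text
time: 22.65
tool_pos: [0.413, -0.3321, 0.09]
orientation: [0.649, 3.073, 0.0]
wrist_force: [-0.7, -0.9, -2.6]
opening: 0.0236
grasp_force: 30.0
```

Request:
apply_moves:
  commands:
    - [[0,0,0.003,0,0],[0,0,0.005,0,0],[0,0,0.005,0,0],[0,0,0.005,0,0]]

```text
time: 22.98
tool_pos: [0.4129, -0.332, 0.0888]
orientation: [-0.649, -3.074, -0.0]
wrist_force: [-0.1, 0.5, -2.6]
opening: 0.0241
grasp_force: 30.0
```

Request:
apply_moves:
  commands:
    - [[0,0,0.002,0,0],[0,0,0.0025,0,0],[0,0,0.0025,0,0],[0,0,0.0025,0,0]]

```text
time: 23.32
tool_pos: [0.413, -0.3321, 0.0884]
orientation: [0.649, 3.074, 0.0]
wrist_force: [0.4, 0.5, -0.9]
opening: 0.024
grasp_force: 30.0
```

Request:
apply_moves:
  commands:
    - [[0,0,0.001,0,0],[0,0,0.001,0,0],[0,0,0.001,0,0.35],[0,0,0.001,0,0.5],[0,0,0.001,0,0.7],[0,0,0.001,0,1],[0,0,0.001,0,1],[0,0,0.001,0,1],[0,0,0.001,0,1],[0,0,0.001,0,1],[0,0,0.001,0,1],[0,0,0.001,0,1]]

```text
time: 24.32
tool_pos: [0.4129, -0.332, 0.0881]
orientation: [-0.649, -3.074, -0.0]
wrist_force: [0.2, -0.3, 0.3]
opening: 0.0817
grasp_force: 0.0
```

Request:
apply_moves:
  commands:
    - [[0,0,-0.05,0,1],[0,0,-0.15,0,1],[0,0,-0.3,0,1],[0,0,-0.45,0,1],[0,0,-0.6,0,1],[0,0,-0.7,0,1],[0,0,-0.8,0,1],[0.1,-0.3,-0.8,0,1],[0.1,-0.5,-0.8,0,1],[0.1,-0.5,-0.8,0,1],[0.1,-0.5,-0.8,0,1],[0.1,-0.5,-0.8,0,1]]

```text
time: 25.32
tool_pos: [0.3532, -0.4163, 0.2488]
orientation: [0.654, 3.072, -0.0]
wrist_force: [-0.2, 0.2, 0.3]
opening: 0.087
grasp_force: 0.0
```

Run:
```python
from h import *
row()
s=snap("side","s8")
a=cv2.resize(s[120:360,180:440,::-1],None,fx=2.4,fy=2.4,interpolation=cv2.INTER_CUBIC);cv2.imwrite("pics/c8.png",a)
```

```text
t 25.32 pos [ 0.3532 -0.4163  0.2488] head 65.96 tilt 0.001 F [-0.21  0.25  0.28] open 0.0870
toolx [-0.913  0.407 -0.001]
```

View pics/c8.png

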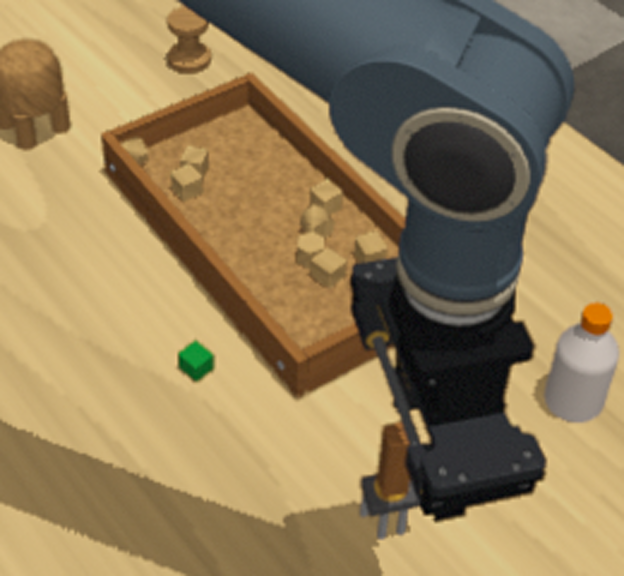

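The rake stands upright at (393,480), gripper clear. The near-wall hexagon now shows at (130,150), further along than before, so I'll check whether it is still moving.

Run:
```python
from h import *
t=snap("top","t9");s=snap("side","s9")
for u,v in((130,150),(187,182),(195,158)): print(inbed(onz("side",180+u/2.4-.3,120+v/2.4-.3,.045))*1000)
old=cv2.imread("pics/s8.png")[:,:,::-1];print("side diff s8-s9",np.abs(s.astype(int)-old)[170:260,220:370].max(2).max())
o6=cv2.imread("pics/t6.png")[:,:,::-1]
d=(np.abs(t.astype(int)-o6)[150:245,180:355].max(2)>40);ys,xs=np.nonzero(d);print(d.sum(),(xs.min()+180,xs.max()+180,ys.min()+150,ys.max()+150) if d.any() else "")
R=lambda im,x,y,w,h,f:cv2.resize(im[y:y+h,x:x+w,::-1],None,fx=f,fy=f,interpolation=cv2.INTER_CUBIC)
a=R(t,170,140,195,110,4);b=R(s,220,150,110,90,1.7)
cv2.imwrite("pics/c9.png",np.vstack([a,cv2.copyMakeBorder(b,0,0,0,780-b.shape[1],cv2.BORDER_CONSTANT)]))
```

```text
[-73.2875381  168.32060754]
[-47.53613382  87.55443991]
[-19.62491294 116.07994051]
side diff s8-s9 91
50 (np.int64(183), np.int64(221), np.int64(223), np.int64(232))
```

View pics/c9.png

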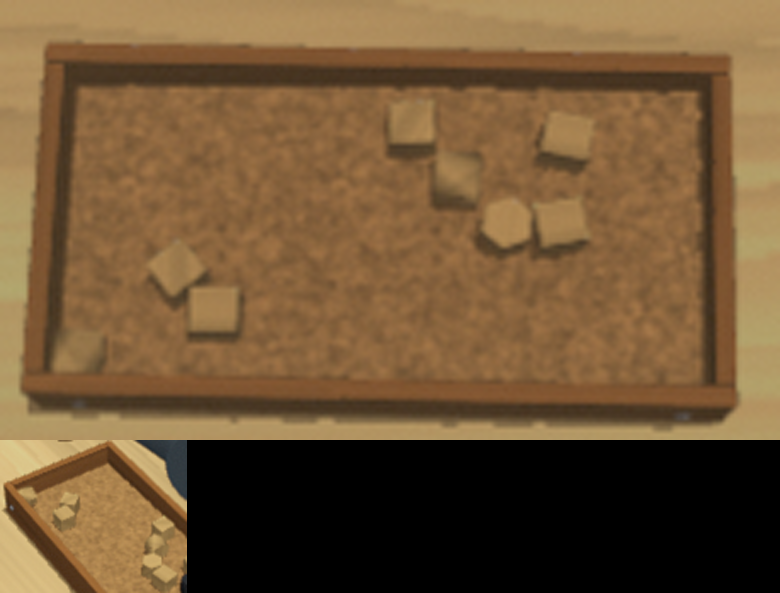

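Request:
apply_moves:
  commands:
    - [[0,0,0,0,1],[0,0,0,0,1],[0,0,0,0,1],[0,0,0,0,1],[0,0,0,0,1],[0,0,0,0,1],[0,0,0,0,1],[0,0,0,0,1],[0,0,0,0,1],[0,0,0,0,1],[0,0,0,0,1],[0,0,0,0,1],[0,0,0,0,1],[0,0,0,0,1],[0,0,0,0,1],[0,0,0,0,1],[0,0,0,0,1],[0,0,0,0,1]]

```text
time: 26.97
tool_pos: [0.3542, -0.4154, 0.2481]
orientation: [-0.649, -3.074, -0.0]
wrist_force: [-0.8, -0.0, 0.6]
opening: 0.0869
grasp_force: 0.0
```

Run:
```python
from h import *
t=snap("top","t10").astype(int);s=snap("side","s10").astype(int)
L=lambda f:cv2.imread(f"pics/{f}.png")[:,:,::-1].astype(int)
D=lambda a,b,x0,x1,y0,y1:np.abs(a-b)[y0:y1,x0:x1].max()
print("bed t9-t10",D(t,L("t9"),183,350,152,240),"corner",D(t,L("t9"),178,202,218,240))
print("hex t6-t10",D(t,L("t6"),276,293,175,194),"noise",D(t,L("t6"),210,260,160,195))
q=np.abs(s-L("s9"))[180:240,222:345].max(2);print("side",q.max(),(q>40).sum())
print("hex",inbed(onz("top",296.1,195,.056))*1000,"side-hex",inbed(onz("top",284,184.3,.05))*1000)
```

```text
bed t9-t10 12 corner 6
hex t6-t10 17 noise 16
side 54 14
hex [  1.58721612 -67.45307565] side-hex [ 27.892404   -40.19028365]
```

Everything in the bed is still: frame differences are at noise level. The counts are 3 / 2 / 3, each offcut on the floor, and the rake is standing. Handing in.

```bash
python3 -c "
from plant import manip
print(manip.finish_job())"
```

```text
the job is handed in; nothing more can be done
None
```

The job is handed in: all eight offcuts lie singly in the bed, 3 / 2 / 3 per third. The floor stroke in the near column stayed in light touch (about 2–7 N), the two stacked offcuts were first pushed off with the rake's tines held above the floor, and the rake stands upright on the bench again.

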